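# Put the loupe away and shut the case with the folding lid stay

## Task

First stand the loupe upright on the floor of the open wooden case, clear of the metal lid stay, and let go of it. Then lift the red tab of the folding stay until its knee has clearly passed centre and the lid is unlocked, and lower the lid gently until it is fully shut. Leave the other things on the table where they are.

Things in the scene. Friction and masses are not known exactly. Their poses are not given: they have to be found in the camera images.
- case: Light brown wooden storage case, fixed to the table, 220 (x) x 280 (y) x 70 mm high without lid, walls and floor 8 mm, open on top. Origin: centre of its underside; x from its front to its hinge side, y left, z up. The stay works in an upright plane at y = +0.110, just inside the left wall; the rest of the inside is free.
- case_floor (a point): Centre of the inner floor of the case, 8 mm above the table; axes as the case.
- lid_hinge (a point): Middle of the lid's hinge axis, at case x = +0.110, z = +0.070, axis along the case's y. The lid is a wooden shell 220 x 280 x 40 mm, walls 8 mm, 0.3 kg. Shut, its outer face lies 40 mm above the axis; open, it stands to 290 mm above the table with that face 40 mm behind the axis.
- lid (a joint): Lid angle, rad: 0 = open, almost upright, held by the locked stay; grows as it is lowered; 1.536 = fully shut. Stiff hinge: once unlocked the lid stays where it is left; 1 to 5 N near the front edge lower it.
- lid_front (a point): Point on the lid's outer face, mid-width, 185 mm from the hinge axis (35 mm from the front edge): a good place to push. Moves with the lid. z points out of the outer face (to the rear when open, up when shut), x from the front edge towards the hinge, y along the hinge.
- stay_upper (a joint): Knee angle of the folding stay, rad: 0 = locked on its stop, sagging past centre; 0.2 = links in line; grows as the knee is lifted and folds forward; above 0.45 clearly unlocked, and it stays so when let go. Lower link (76 mm) turns on the case, upper link (90 mm) on the lid; locked they rise rearward at 45 degrees.
- stay_tab (a point): Centre of the red finger tab of the stay: disc 22 mm across, 14 mm thick along the case's y, on the upper link 26 mm in front of and above the knee, 121 mm above the table when locked. Pinch its flat sides from above; the fingers clear the wall. Lifted some 35 mm up and forwards, in an arc about stay_top, it brings the knee to about 0.8 rad. Takes 1 to 3 N.
- stay_top (a point): Pin of the upper link on the lid, 100 mm from the hinge axis; it hardly moves while the knee is unlocked.
- loupe: Black standing magnifier, round, 42 mm diameter, 43 mm high, 70 g; origin at the centre of its underside, z up. Stands on the table left or right of the case.
- ink_bottle: Bystander: dark blue glass ink bottle, 53 mm wide, 60 mm high; stands on the table at the other side of the case from the loupe. Origin at the centre of its underside.
- tape_masking: Bystander: roll of masking tape lying flat, 96 mm across, 25 mm high. Origin at the centre of its underside.
- glue_stick: Bystander: upright glue stick with dark cap, 28 mm diameter, 92 mm high. Origin at the centre of its underside.
- sharpener: Bystander: small brass wedge pencil sharpener, 18 x 28 x 16 mm. Origin at the centre of its underside.
Things that resemble listed ones, but are neither listed nor needed, are in the scene too. Leave any green or pink look-alike of the loupe alone.

How it is judged:
By the outcome, as a careful person would: the job done as asked, in the order asked, and still so for the second after the job is handed in, with the robot touching nothing.
It also fails if it takes over 70 s, if anything falls off the work surface, if the arm or the gripper's body presses on something with over 40 N, if the wrist force passes 120 N, or if a joint passes its speed limit or range.

## Robot

A 6-joint arm with a two-finger parallel gripper is mounted at the origin on a cart in front of the work surface, level with it; the furniture and walls round the work are solid. World frame = base frame: x ahead of the robot, y to its left, z up, the work surface at z = 0. Lengths are in m, angles in degrees, forces in N, time in s.
With the tool pointing down it reaches from about 0.25 to 0.725 m from the base axis. Payload 9.7 kg.
Tool frame: the origin (TCP) lies midway between the tips of the shut fingers; the grasp point (between the pads) lies bot.grasp_offset behind it (bot.grasp_offset is the distance from the TCP to the grasp point, in m); x points along the fingers, y is the direction in which the jaws open and shut, and the axes are right-handed (so a half turn about x gives the same grasp; the last joint's range is limited). The gripper opens to 85 mm and grips with 20 to 120 N. Pads are 22 mm wide; open, the fingers measure 114 mm over their backs; the gripper's body (76 mm by 85 mm) begins 54 mm behind the grasp point. The pads swing forward as they close: fully open they stand 13 mm farther back than shut.
Start: joints at [77.063, 4.979, 10.078, 95.1, 0, 90], TCP at [0.123, 0.536, 0.231] pointing down, gripper open.
Joint ranges: [-179.16, 179.16], [-48.56, 103.87], [-65.8, 70.77], [-126.05, 130.52], [-82.76, 87.17], [-180, 180]. Speed limits (degrees/s): [127.2, 127.2, 147.25, 180, 180, 180].

## Interface

Orientations are given as [roll, pitch, yaw] about the fixed x, y, z axes, in that order (R = Rz(yaw) Ry(pitch) Rx(roll)).
In Python, from workcell import status, camera, bot gives the robot as it stands.
- The arm moves only by the shell command python3 -m jog 'ROWS' [OPENING] [FORCE]. ROWS is text: rows parted by semicolons, each of 4 numbers parted by spaces: the shift along the tool's x, y, z in mm, then the turn about the tool's x in degrees. A call has exactly 8 rows; each row is the pose to reach, as a shift and turn from the pose commanded when the call began, along the tool's axes at that moment; what a row does not reach only later rows make up. A row lasts 1/8 s, in which the tool goes at most 62.5 mm and 10.7 degrees, less where a joint would pass 70% of its speed; a pose out of reach is approached as far as the arm can. A call with a gripper value outside its range is refused whole. OPENING is the opening, from 0 (shut) to 1 (fully open), set as the call begins (- or left out, the last holds). The fingers move at their own pace and stop on an object; FORCE is the grip in N (left out, the last holds). Time passes only in rows, so rows that repeat a pose let the fingers close, or fill a call up. It gives the time, the measured TCP pose, the force and the opening at its end, in the units of the state.
- status.get_obs(): the state, without advancing time (a new reading comes with each control period).
- camera(name): name is "side" or "top" or "wrist"; returns a dict with "color" (384x512x3 uint8, red, green, blue), "vfov" (degrees; the focal length in pixels is half the picture's height over the tangent of half this angle, whatever the lens; pixels are square), "cx", "cy" (the principal point, pixels), "D" ([k1, k2, p1, p2, k3] as OpenCV has them; the pictures are not rectified), "rvec" (rotation vector, rad) and "tvec" (3), from world to camera coordinates, as OpenCV has them. Camera axes: x right, y down, z forward; pixel columns grow to the right and rows downward; lengths in m; the calibration is good to about 2 mm. A picture is of the moment at which its call begins. There is no depth.
- bot.job_done(): hands the job in, once; it reports no verdict.
The state is a dict: "time": time; "q": joint angles; "qd": joint speeds; "joint_efforts": joint torques, N m; "ee_pos": TCP position; "tcp_rot": TCP orientation; "wrist_force": force on the tool from outside, world axes, zero at the start; "torque": the same for the moment, N m; "opening": finger opening in m.
Only numpy, scipy, OpenCV 4.12 (cv2) and the standard library are available. Lean on these libraries where they do the work, as an engineer would, in place of code of your own. Each camera call takes 0.05 s, during which the arm holds its last target. There are 200 camera calls.

## Working session

There is one attempt and no reset: what is moved stays moved. The work goes in short steps, Python scripts to look and compute and a shell command to move; the robot and the scene stay as the last step left them, time stands still between calls to the robot, and variables do not carry over. Pictures are saved under pics/ and viewed, about 8 in all and at most 12, crops included, and the job is handed in when it is done.

```bash
mkdir -p pics
cat > h.py <<'E'
import numpy as np, cv2
from workcell import status, camera, bot
from scipy.spatial.transform import Rotation as R
def cam(n):
    c=camera(n); h=c["color"].shape[0]; f=h/2/np.tan(np.radians(c["vfov"])/2)
    c["K"]=np.array([[f,0,c["cx"]],[0,f,c["cy"]],[0,0,1]]); c["D"]=np.array(c["D"],float)
    c["Rm"]=cv2.Rodrigues(np.array(c["rvec"],float))[0]; c["t"]=np.array(c["tvec"],float).ravel()
    return c
def ray(c,u,v):
    p=cv2.undistortPoints(np.array([[[u,v]]],float),c["K"],c["D"])[0,0]
    d=c["Rm"].T@np.array([p[0],p[1],1]); return -c["Rm"].T@c["t"], d/np.linalg.norm(d)
def onz(c,u,v,z):
    o,d=ray(c,u,v); return o+d*(z-o[2])/d[2]
def tri(a,b):
    (o1,d1),(o2,d2)=a,b
    s=np.linalg.lstsq(np.c_[d1,-d2],o2-o1,rcond=None)[0]
    p,q=o1+s[0]*d1,o2+s[1]*d2; return (p+q)/2,np.linalg.norm(p-q)
def proj(c,P): return cv2.projectPoints(np.array(P,float).reshape(-1,1,3),np.array(c["rvec"],float),c["t"],c["K"],c["D"])[0][:,0]
def save(c,n): cv2.imwrite("pics/"+n,c["color"][...,::-1])
E
python3 - <<'E'
from h import *
import pickle
ims=[]
for n in("top","side"):
    c=cam(n); pickle.dump(c,open(n+".pkl","wb")); ims.append(c["color"]); print(n,-c["Rm"].T@c["t"],c["vfov"])
save({"color":ims[0]},"top0.png");save({"color":ims[1]},"side0.png")
o=status.get_obs(); print(o, bot.grasp_offset)
E
```

```text
top [0.28900973 0.01682603 1.35756255] 56.28960701891333
side [0.41131425 1.00744237 0.95148825] 55.22426920872142
{'time': 0.1, 'q': array([7.70619521e+01, 5.00920903e+00, 1.00388092e+01, 9.51011403e+01,
       1.00668847e-03, 9.00001425e+01]), 'qd': array([-0.08609604, -0.0716285 ,  0.15278906, -0.07658681, -0.00733989,
       -0.09171739]), 'joint_efforts': array([-3.65412998e-04, -5.21563053e+01,  4.65652728e+01,  1.59617420e-02,
       -3.78838729e-05, -7.65715299e-06]), 'ee_pos': array([0.12309005, 0.53582648, 0.23064023]), 'tcp_rot': array([ -90.80605011,   89.92845274, -103.74424109]), 'wrist_force': array([0.22627061, 0.05158759, 0.03460388]), 'torque': array([ 0.03830589, -0.00561981,  0.00153164]), 'opening': 0.08560528722433376} 0.0187
```

View pics/top0.png

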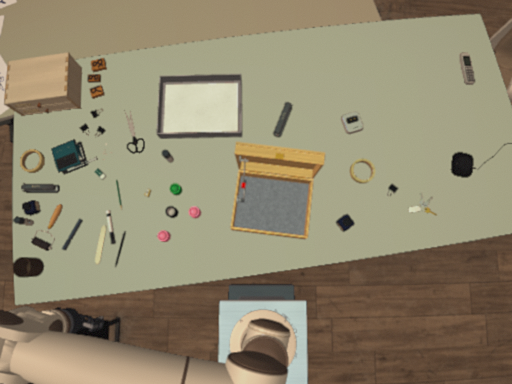

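View pics/side0.png

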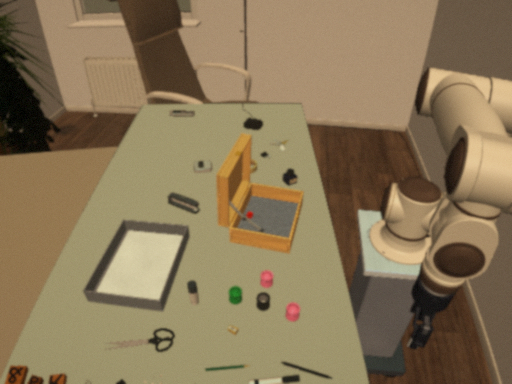

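Top: loupe (black) near (171,212), green look-alike (176,189), pinks (195,212) and (163,236). The open case is around (272,205) with the red tab at (243,184), and the ink bottle is at (345,222). Side: loupe (263,301), tab (250,215).

Run:
```python
from h import *
import pickle
T=pickle.load(open("top.pkl","rb"));S=pickle.load(open("side.pkl","rb"))
def blobs(c,mask,box,mn):
    m=np.zeros_like(mask,np.uint8);x0,y0,x1,y1=box;m[y0:y1,x0:x1]=mask[y0:y1,x0:x1]
    n,l,s,ce=cv2.connectedComponentsWithStats(m); return [(ce[i].round(2),s[i]) for i in range(1,n) if s[i][4]>=mn]
for n,c,bl,bt in(("top",T,(150,195,185,228),(235,170,260,215)),("side",S,(250,285,278,315),(235,200,265,235))):
    hsv=cv2.cvtColor(c["color"],cv2.COLOR_RGB2HSV);H,Sa,V=cv2.split(hsv)
    print(n,"dark",blobs(c,(V<75),bl,10)); print(n,"red",blobs(c,((H<6)|(H>174))&(Sa>170)&(V>90),bt,3))
c=T["color"][140:245,150:370]; a=cv2.resize(c,None,fx=3.6,fy=3.6,interpolation=cv2.INTER_CUBIC)
cv2.imwrite("pics/topc.png",a[...,::-1])
```

```text
top dark [(array([174.69, 213.19]), array([170, 208,   8,   9,  26], dtype=int32))]
top red [(array([243., 185.]), array([242, 183,   3,   5,  15], dtype=int32))]
side dark [(array([262.71, 302.32]), array([257, 293,  12,  17, 122], dtype=int32))]
side red [(array([249.37, 214.37]), array([247, 212,   6,   6,  30], dtype=int32))]
```

View pics/topc.png

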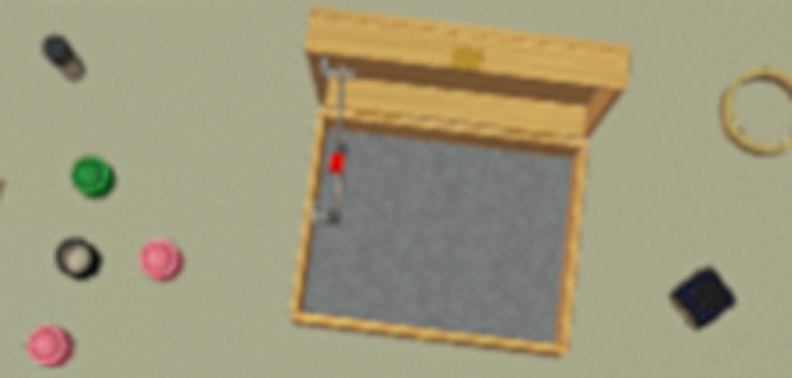

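Run:
```python
from h import *
import pickle
T=pickle.load(open("top.pkl","rb"));S=pickle.load(open("side.pkl","rb"))
f=lambda x,y:(150+(x+.5)/3.6-.5,140+(y+.5)/3.6-.5)
P=lambda x,y,z:onz(T,*f(x,y),z)
fl,fr=P(293,322,.07),P(564,355,.07); bl,br=P(322,110,.07),P(589,141,.07)
print("corners",fl,fr,bl,br)
for a,b in((fl,fr),(fl,bl),(fr,br),(bl,br)): print(np.linalg.norm(a-b), np.degrees(np.arctan2(*(b-a)[[1,0]])))
print("loupe top",P(77,257,.043)); 
for n,q in dict(green=(93,176),pink1=(161,259),pink2=(49,345)).items(): print(n,P(*q,.043))
print("ink",P(708,293,.06))
print("tab top z.121",onz(T,243,185,.126),"tri",tri(ray(T,243,185),ray(S,249.4,214.4)))
print("loupe side",onz(S,262.7,302.3,.022))
```

```text
corners [0.4049387  0.11366288 0.07      ] [ 0.3726562  -0.15574956  0.07      ] [0.62267895 0.08768975 0.07      ] [ 0.59087471 -0.18653018  0.07      ]
0.27133967778891294 -96.8329203613893
0.21928388467307836 -6.802380105653872
0.22037867973452796 -8.028838355171827
0.27605811255522356 -96.61565229039877
loupe top [0.47297807 0.3397672  0.043     ]
green [0.5581999  0.32725136 0.043     ]
pink1 [0.47136344 0.25261911 0.043     ]
pink2 [0.3824277  0.36425961 0.043     ]
ink [ 0.43549911 -0.30520115  0.06      ]
tab top z.121 [0.55457176 0.07010602 0.126     ] tri (array([0.55553443, 0.07043222, 0.11881803]), np.float64(0.0011463854812207087))
loupe side [0.47324977 0.35254161 0.022     ]
```

```bash
cat >> h.py <<'E'
C0=np.array([.498,-.035,0]); CY=np.radians(-7.1)
CX=np.array([np.cos(CY),np.sin(CY),0]); CYV=np.array([-np.sin(CY),np.cos(CY),0])
def case(x,y,z): return C0+x*CX+y*CYV+np.array([0,0,z])
def tool():
    o=status.get_obs(); return o,R.from_euler("xyz",o["tcp_rot"],degrees=True).as_matrix()
def rel(P,yaw=None):
    "tool shift (mm) of TCP to world P; turn (deg) so jaw axis has world heading yaw"
    o,M=tool(); s=M.T@(np.array(P)-o["ee_pos"])*1000; h=np.degrees(np.arctan2(M[1,1],M[0,1]))
    t=None if yaw is None else (-(yaw-h)+90)%180-90   # tool x points down
    return s.round(1),"jaw",round(h,1),"turn",t,"q",o["q"].round(0),"t",o["time"]
E
python3 - <<'E'
from h import *
o,M=tool(); print(M.round(3)); print(rel([.465,.34,.20],40))
E
```

```text
[[-0.     0.224  0.975]
 [-0.001  0.975 -0.224]
 [-1.    -0.001 -0.   ]]
(array([  30.8, -114.3,  377.1]), 'jaw', np.float64(77.1), 'turn', np.float64(37.06180964901988), 'q', array([77.,  5., 10., 95.,  0., 90.]), 't', 0.1)
```

```bash
python3 -m jog '3 -12 40 4;8 -30 95 9;13 -47 150 14;18 -64 205 20;23 -80 260 26;27 -96 315 32;30 -110 360 36;30 -114 375 37' 1 && python3 -m jog '0 0 0 0;0 0 0 0;0 0 0 0;0 0 0 0;0 0 0 0;0 0 0 0;0 0 0 0;0 0 0 0'
python3 - <<'E'
from h import *
import pickle
c=cam("wrist"); pickle.dump(c,open("w.pkl","wb")); save(c,"w1.png"); print(-c["Rm"].T@c["t"],rel([.473,.342,.2],40))
print(proj(c,[[.473,.342,.043]]))
E
```

```text
time: 1.1
ee_pos: [0.4648, 0.3392, 0.2003]
tcp_rot: [-86.2, 89.9, -136.3]
wrist_force: [0.3, 0.3, -0.6]
opening: 0.0849
time: 2.1
ee_pos: [0.4631, 0.3409, 0.2013]
tcp_rot: [-104.1, 90.0, -154.1]
wrist_force: [0.7, -0.3, 0.1]
opening: 0.0857
[0.41392329 0.3985368  0.34412021] (array([1.3, 8.2, 5.5]), 'jaw', np.float64(40.1), 'turn', np.float64(0.056185836370332254), 'q', array([36.,  8., 10., 92.,  0., 86.]), 't', 2.15)
[[256.81732441 178.02691367]]
```

View pics/w1.png

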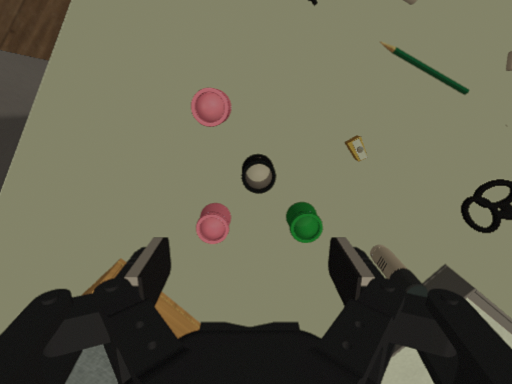

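The wrist view shows the loupe at (258,174), pinks at (210,105) and (213,225), and green at (305,225). It agrees with the predicted position to about 3 px.

Run:
```python
from h import *
import pickle
c=pickle.load(open("w.pkl","rb"))
p=onz(c,258.7,174.5,.043); print(p, proj(c,[[*p[:2],0],[*p[:2],.043]]))
hsv=cv2.cvtColor(c["color"],cv2.COLOR_RGB2HSV);m=np.zeros((384,512),np.uint8);m[140:205,230:290]=(hsv[140:205,230:290,2]<60)
k=max(cv2.findContours(m,cv2.RETR_EXTERNAL,2)[0],key=cv2.contourArea); print(cv2.boundingRect(k))
# expected silhouette bbox of the cylinder at p
a=np.linspace(0,2*np.pi,60); q=np.array([[p[0]+.021*np.cos(t),p[1]+.021*np.sin(t),z] for t in a for z in(0,.043)])
u=proj(c,q); print(u.min(0),u.max(0)); print(rel([p[0],p[1],.013],40))
```

```text
[0.4719307  0.34655732 0.043     ] [[257.58897229 166.24855092]
 [258.7        174.5       ]]
(242, 154, 34, 39)
[240.33659561 150.08670288] [277.07175399 191.95732949]
(array([188.3,  10.3,   1.3]), 'jaw', np.float64(40.1), 'turn', np.float64(0.056185836370332254), 'q', array([36.,  8., 10., 92.,  0., 86.]), 't', 2.15)
```

```bash
python3 -m jog '10 6 2 0;35 10 3 0;70 10 3 0;105 10 3 0;140 10 3 0;165 10 3 0;182 10 3 0;188 10 3 0' 0.85 && python3 -m jog '0 0 0 0;0 0 0 0;0 0 0 0;0 0 0 0;0 0 0 0;0 0 0 0;0 0 0 0;0 0 0 0' 0.3 30 && python3 -c "
from h import *
print(rel(case(-.03,-.04,.12),-7.1+90), rel(case(-.03,-.04,.021)))"
```

```text
time: 3.15
ee_pos: [0.4724, 0.3449, 0.0121]
tcp_rot: [-94.3, 89.9, -144.2]
wrist_force: [0.3, 0.1, 0.6]
opening: 0.0725
time: 4.15
ee_pos: [0.4734, 0.3456, 0.0146]
tcp_rot: [85.3, 89.9, 35.3]
wrist_force: [-0.2, -1.4, 6.1]
opening: 0.0391
(array([-106. , -275.6,  312.4]), 'jaw', np.float64(40.1), 'turn', np.float64(-42.840233618535265), 'q', array([36., 11., -7., 72., -0., 86.]), 't', 4.15) (array([  -7. , -275.8,  312.3]), 'jaw', np.float64(40.1), 'turn', None, 'q', array([36., 11., -7., 72., -0., 86.]), 't', 4.15)
```

```bash
python3 -m jog '-15 0 0 0;-50 0 0 0;-90 0 0 0;-125 0 0 0;-130 0 0 0;-130 0 0 0;-130 0 0 0;-130 0 0 0'
python3 - <<'E'
from h import *
c=cam("wrist"); a=c["color"]; s=cam("side")["color"][230:330,190:330]
s=cv2.resize(s,None,fx=2.8,fy=2.8,interpolation=cv2.INTER_CUBIC); b=np.zeros((384,512+s.shape[1],3),np.uint8)
b[:,:512]=a; b[:s.shape[0],512:]=s; b=cv2.resize(b,(800,int(384*800/b.shape[1]))); save({"color":b},"w2.png"); print(rel(case(-.03,-.04,.145),82.9))
E
```

```text
time: 5.15
ee_pos: [0.4722, 0.3448, 0.1421]
tcp_rot: [-94.8, 89.9, -144.8]
wrist_force: [-0.2, -1.5, -0.7]
opening: 0.0393
(array([  -2.2, -274.7,  312.4]), 'jaw', np.float64(40.1), 'turn', np.float64(-42.8373483651405), 'q', array([36.,  9.,  5., 86., -0., 86.]), 't', 5.25)
```

View pics/w2.png

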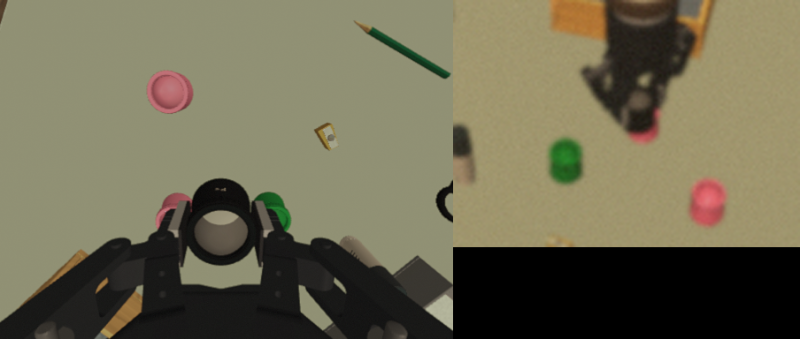

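```bash
python3 -m jog '-5 -12 13 -2;-10 -40 45 -6;-10 -75 85 -12;-10 -112 127 -18;-10 -150 170 -24;-10 -187 212 -30;-10 -222 252 -36;-10 -250 284 -41' && python3 -m jog '0 -15 17 -2;0 -24 28 -2;2 -25 28 -2;5 -25 28 -2;8 -25 28 -2;8 -25 28 -2;8 -25 28 -2;8 -25 28 -2'
python3 - <<'E'
from h import *
print(rel(case(-.03,-.04,.022),82.9)); o,M=tool(); print(M.round(3))
E
```

```text
time: 6.25
ee_pos: [0.4637, -0.0351, 0.1533]
tcp_rot: [-21.5, 90.0, -30.3]
wrist_force: [1.3, 0.2, -0.4]
opening: 0.0391
time: 7.25
ee_pos: [0.4879, -0.0621, 0.1454]
tcp_rot: [-3.6, 90.0, -10.5]
wrist_force: [-0.1, -0.7, -0.0]
opening: 0.0393
(array([123.4, -11.8, -23.4]), 'jaw', np.float64(83.1), 'turn', np.float64(0.16825982673866235), 'q', array([-7., -4., -8., 86., -0., -0.]), 't', 7.25)
[[ 0.     0.121  0.993]
 [-0.     0.993 -0.121]
 [-1.    -0.     0.   ]]
```

```bash
python3 -m jog '5 -6 -12 0;25 -12 -23 0;50 -12 -23 0;75 -12 -23 0;95 -12 -23 0;108 -12 -23 0;114 -12 -23 0;116 -12 -23 0' && python3 -m jog '1 0 0 0;2 0 0 0;3 0 0 0;4 0 0 0;5 0 0 0;6 0 0 0;7 0 0 0;7 0 0 0'
```

```text
time: 8.25
ee_pos: [0.4636, -0.0714, 0.0294]
tcp_rot: [-8.1, 90.0, -15.1]
wrist_force: [-0.1, 0.3, -0.9]
opening: 0.0391
time: 9.25
ee_pos: [0.4637, -0.0713, 0.0226]
tcp_rot: [-1.7, 90.0, -8.6]
wrist_force: [-1.6, 0.2, 3.2]
opening: 0.0391
```

```bash
python3 -m jog '0 0 0 0;0 0 0 0;0 0 0 0;0 0 0 0;0 0 0 0;0 0 0 0;0 0 0 0;0 0 0 0' 0.65 && python3 -m jog '-10 0 0 0;-30 0 0 0;-60 0 0 0;-95 0 0 0;-130 0 0 0;-160 0 0 0;-170 0 0 0;-170 0 0 0'
python3 - <<'E'
from h import *
import pickle
c=cam("wrist"); pickle.dump(c,open("w3.pkl","wb"));save(c,"w3.png"); print(rel(case(.0,.11,.19),82.9)); print(proj(c,[case(.044,.11,.121),case(-.03,-.04,.008),case(-.03,-.04,.051)]))
E
```

```text
time: 10.25
ee_pos: [0.4636, -0.0713, 0.0223]
tcp_rot: [-179.4, 90.0, 173.6]
wrist_force: [-0.1, 0.3, -0.2]
opening: 0.0556
time: 11.25
ee_pos: [0.4638, -0.0714, 0.1924]
tcp_rot: [-2.4, 90.0, -9.3]
wrist_force: [0.1, -0.4, -0.7]
opening: 0.0549
(array([  1.6, 150.2,  30.2]), 'jaw', np.float64(83.1), 'turn', np.float64(0.1630369959807183), 'q', array([-9., -7., -6., 91., -0., -2.]), 't', 11.3)
[[413.8237145  275.51882504]
 [249.95404078 168.04473958]
 [250.04799307 177.02643061]]
```

View pics/w3.png

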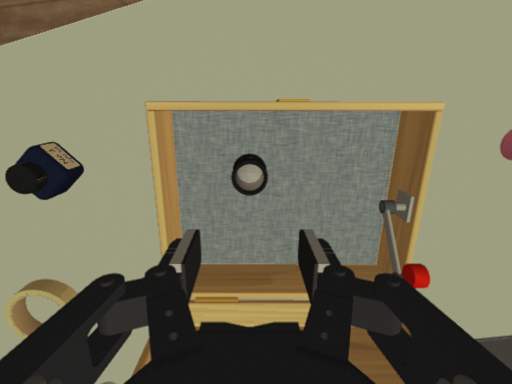

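Loupe stands upright in the case at (250,175), clear of the stay. The tab is at (416,275), close to the prediction.

Run:
```python
from h import *
import pickle
c=pickle.load(open("w3.pkl","rb"));T=pickle.load(open("top.pkl","rb"));S=pickle.load(open("side.pkl","rb"))
H,s,V=cv2.split(cv2.cvtColor(c["color"],cv2.COLOR_RGB2HSV));m=(((H<6)|(H>174))&(s>170)&(V>90)).astype(np.uint8);m[:,:380]=0;m[:240]=0
n,l,st,ce=cv2.connectedComponentsWithStats(m);i=1+np.argmax(st[1:,4]);print(st[i],ce[i])
a=ray(c,*ce[i])
for d in(ray(T,243,185),ray(S,249.4,214.4)):
    p,e=tri(a,d);q=p-C0;print(p,e,"case",q@CX,q@CYV)
p=onz(c,*ce[i],.121);q=p-C0;print(p,"case",q@CX,q@CYV)
f=[onz(c,x,y,.07) for x,y in((148,107),(441,107))]; print([((g-C0)@CX,(g-C0)@CYV) for g in f])
```

```text
[402 264  28  24 523] [416.0707457  275.23709369]
[0.55542214 0.07052996 0.12101909] 0.0006066541639006196 case 0.04393816344537968 0.11181820623523823
[0.55529932 0.07137951 0.11995241] 0.0011836973490330033 case 0.04371128513962582 0.11264606207407372
[0.55519225 0.07072862 0.121     ] case 0.043685487937135774 0.1119869293983033
[(np.float64(-0.1023499339786544), np.float64(-0.13575762767319471)), (np.float64(-0.10313741871868688), np.float64(0.1375138528902408))]
```

```bash
python3 -c "
from h import *
print(rel([.5553,.0708,.108],82.9))"
```

```text
(array([ 83.5, 152.2,  74. ]), 'jaw', np.float64(83.1), 'turn', np.float64(0.1630369959807183), 'q', array([-9., -7., -6., 91., -0., -2.]), 't', 11.3)
```

```bash
python3 -m jog '0 15 7 0;0 45 22 0;0 80 39 0;0 115 56 0;0 140 68 0;0 150 73 0;0 152 74 0;0 152 74 0' 0.4 20 && python3 -m jog '10 0 0 0;28 0 0 0;46 0 0 0;60 0 0 0;70 0 0 0;76 0 0 0;76 0 0 0;76 0 0 0'
python3 - <<'E'
from h import *
c=cam("wrist"); save(c,"w4.png"); print(rel([.5553,.0708,.108],82.9))
print(proj(c,[[.5553,.0708,.121]]))
E
```

```text
time: 12.3
ee_pos: [0.5551, 0.0702, 0.1921]
tcp_rot: [-149.9, 90.0, -156.8]
wrist_force: [0.1, -0.8, -0.2]
opening: 0.034
time: 13.3
ee_pos: [0.5557, 0.0707, 0.1168]
tcp_rot: [14.8, 90.0, 7.8]
wrist_force: [-0.5, -0.1, -0.1]
opening: 0.0341
(array([ 8.9,  0.1, -0.4]), 'jaw', np.float64(83.1), 'turn', np.float64(0.16729207817934366), 'q', array([ 7.,  6., -2., 82.,  0., 14.]), 't', 13.35)
[[250.32729394 242.99854724]]
```

View pics/w4.png

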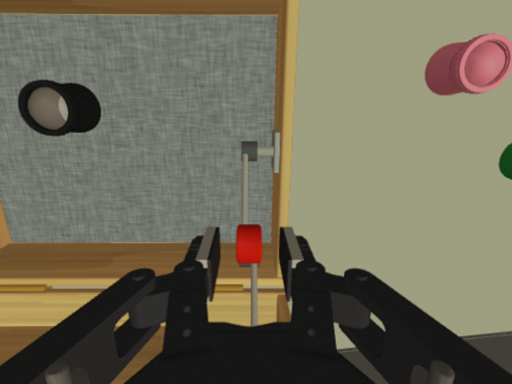

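The tab at (249,244) lies centred between the pads.

```bash
python3 -m jog '4 0 0 0;8 0 0 0;9 0 0 0;9 0 0 0;9 0 0 0;9 0 0 0;9 0 0 0;9 0 0 0' && python3 -m jog '0 0 0 0;0 0 0 0;0 0 0 0;0 0 0 0;0 0 0 0;0 0 0 0;0 0 0 0;0 0 0 0' 0.0 25
```

```text
time: 14.35
ee_pos: [0.5555, 0.0706, 0.1073]
tcp_rot: [4.3, 90.0, -2.7]
wrist_force: [0.2, -0.7, 0.1]
opening: 0.0341
time: 15.35
ee_pos: [0.5554, 0.0705, 0.1074]
tcp_rot: [-64.8, 90.0, -71.8]
wrist_force: [-1.4, -3.5, 3.0]
opening: 0.0133
```

```bash
python3 -m jog '-1.5 0 -1 0;-3 0 -2 0;-5 0 -3.2 0;-7 0 -4.4 0;-9 0 -5.5 0;-11 0 -6.5 0;-12.8 0 -7.4 0;-12.8 0 -7.4 0'
```

```text
time: 16.35
ee_pos: [0.5488, 0.0713, 0.1201]
tcp_rot: [-7.1, 89.9, -14.1]
wrist_force: [4.7, -3.7, -1.2]
opening: 0.0132
```

```bash
python3 -m jog '-3.5 0 -1.5 0;-7 0 -2.9 0;-10.5 0 -4 0;-14 0 -5.1 0;-18 0 -6 0;-21 0 -6.8 0;-24 0 -7.2 0;-24 0 -7.2 0'
python3 - <<'E'
from h import *
c=cam("wrist"); save(c,"w5.png")
E
```

```text
time: 17.35
ee_pos: [0.5353, 0.0729, 0.1383]
tcp_rot: [-173.8, 89.1, 179.4]
wrist_force: [-15.8, 2.5, -30.0]
opening: 0.0131
```

View pics/w5.png

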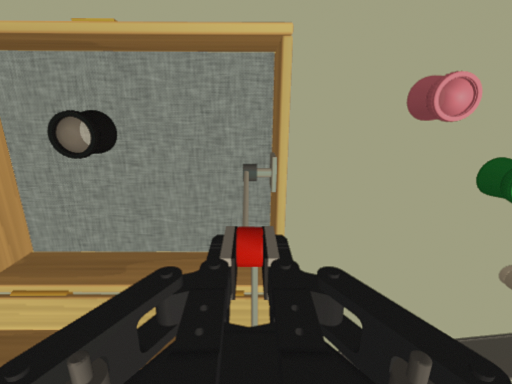

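Run:
```python
from h import *
import pickle
T=pickle.load(open("top.pkl","rb"))
f=lambda x,y:(150+(x+.5)/3.6-.5,140+(y+.5)/3.6-.5)
for n,q,z in(("pin B",(333,216),.05),("T",(340,74),.168),("lidtop L",(310,10),.29)):
    p=onz(T,*f(*q),z)-C0; print(n,(p@CX).round(4),(p@CYV).round(4))
c=cam("wrist")
H,s,V=cv2.split(cv2.cvtColor(c["color"],cv2.COLOR_RGB2HSV));m=(((H<6)|(H>174))&(s>170)&(V>90)).astype(np.uint8)
n,l,st,ce=cv2.connectedComponentsWithStats(m[:300,200:300].copy());i=1+np.argmax(st[1:,4]);o,M=tool()
print(st[i],ce[i]+[200,0]); g=o["ee_pos"]+[0,0,.0187]; print("grasp pt",g,proj(c,[g,g-[0,0,.005]]),o["wrist_force"])
Hh=np.array([.11,.07]); tab0=np.array([.044,.121])
def inter(A,ra,Bp,rb):
    d=Bp-A;L=np.linalg.norm(d);a=(ra**2-rb**2+L*L)/(2*L);h=np.sqrt(max(ra**2-a*a,0));e=d/L;n=np.array([-e[1],e[0]])
    return A+a*e+h*n, A+a*e-h*n
for K in([.062,.103],[.049,.107]):
    K=np.array(K);s2=np.sqrt(.5)
    u1=np.array([np.cos(np.pi/4-.1),np.sin(np.pi/4-.1)]);u2=np.array([np.cos(np.pi/4+.1),np.sin(np.pi/4+.1)])
    B=K-.076*u1;T0=K+.09*u2
    for a in(0,.005,.02,.04,.06,.08,.1):
        c_,s_=np.cos(a),np.sin(a);Ta=Hh+np.array([[c_,-s_],[s_,c_]])@(T0-Hh)
        k=max(inter(B,.076,Ta,.09),key=lambda p:p[1]-p[0])
        w=k-Ta;w0=K-T0;ph=np.arctan2(w[1],w[0])-np.arctan2(w0[1],w0[0]);R2=np.array([[np.cos(ph),-np.sin(ph)],[np.sin(ph),np.cos(ph)]])
        tb=Ta+R2@(tab0-T0); w1=K-B;w2=k-B
        kn=-ph+np.arctan2(w2[1],w2[0])-np.arctan2(w1[1],w1[0])
        print(K,"T0",T0.round(3),"B",B.round(3),"lid",a,"tabD",((tb-tab0)*1000).round(1),"knee",round(kn,2))
```

```text
pin B 0.0038 0.1123
T 0.1214 0.1165
lidtop L 0.1409 0.1408
[  36  227   27   40 1053] [249.12725546 246.76638177]
grasp pt [0.53527116 0.07286836 0.15702675] [[250.23497151 256.88639564]
 [250.219544   252.0097666 ]] [-16.69957303   1.98530318 -30.48193316]
[0.062 0.103] T0 [0.119 0.173] B [0.003 0.055] lid 0 tabD [-8.2 14.5] knee 0.4
[0.062 0.103] T0 [0.119 0.173] B [0.003 0.055] lid 0.005 tabD [-9.2 15.8] knee 0.44
[0.062 0.103] T0 [0.119 0.173] B [0.003 0.055] lid 0.02 tabD [-11.8  18.6] knee 0.52
[0.062 0.103] T0 [0.119 0.173] B [0.003 0.055] lid 0.04 tabD [-14.9  21.3] knee 0.61
[0.062 0.103] T0 [0.119 0.173] B [0.003 0.055] lid 0.06 tabD [-17.7  23.5] knee 0.69
[0.062 0.103] T0 [0.119 0.173] B [0.003 0.055] lid 0.08 tabD [-20.3  25.2] knee 0.75
[0.062 0.103] T0 [0.119 0.173] B [0.003 0.055] lid 0.1 tabD [-22.8  26.7] knee 0.81
[0.049 0.107] T0 [0.106 0.177] B [-0.01   0.059] lid 0 tabD [-9.1 12.2] knee 0.4
[0.049 0.107] T0 [0.106 0.177] B [-0.01   0.059] lid 0.005 tabD [-10.4  13.4] knee 0.44
[0.049 0.107] T0 [0.106 0.177] B [-0.01   0.059] lid 0.02 tabD [-13.5  16.1] knee 0.54
[0.049 0.107] T0 [0.106 0.177] B [-0.01   0.059] lid 0.04 tabD [-17.   18.7] knee 0.64
[0.049 0.107] T0 [0.106 0.177] B [-0.01   0.059] lid 0.06 tabD [-20.2  20.6] knee 0.72
[0.049 0.107] T0 [0.106 0.177] B [-0.01   0.059] lid 0.08 tabD [-23.1  22.2] knee 0.79
[0.049 0.107] T0 [0.106 0.177] B [-0.01   0.059] lid 0.1 tabD [-25.9  23.4] knee 0.86
```

```bash
python3 -m jog '2 0 -1 0;4 0 -2.5 0;6 0 -4 0;7 0 -5 0;8 0 -6 0;8 0 -6 0;8 0 -6 0;8 0 -6 0'
python3 - <<'E'
from h import *
c=cam("wrist");H,s,V=cv2.split(cv2.cvtColor(c["color"],cv2.COLOR_RGB2HSV));m=(((H<6)|(H>174))&(s>170)&(V>90)).astype(np.uint8)
n,l,st,ce=cv2.connectedComponentsWithStats(m[:300,200:300].copy());i=1+np.argmax(st[1:,4]);print(st[i],ce[i])
a=ray(c,*(ce[i]+[200,0])); s=cam("side");H,sa,V=cv2.split(cv2.cvtColor(s["color"],cv2.COLOR_RGB2HSV));m=(((H<6)|(H>174))&(sa>170)&(V>90)).astype(np.uint8)
n,l,st,ce=cv2.connectedComponentsWithStats(m[190:240,230:275].copy());
for i in range(1,n):
    if st[i][4]>2: p,e=tri(a,ray(s,*(ce[i]+[230,190])));print(st[i],p,e,"case",(p-C0)@CX,(p-C0)@CYV)
E
```

```text
time: 18.45
ee_pos: [0.5359, 0.073, 0.1371]
tcp_rot: [6.3, 89.9, -0.7]
wrist_force: [2.0, -4.3, 5.5]
opening: 0.0132
[  36  228   27   40 1056] [ 48.98484848 247.73390152]
```

```bash
python3 -m jog '0 0 0 0;0 0 0 0;0 0 0 0;0 0 0 0;0 0 0 0;0 0 0 0;0 0 0 0;0 0 0 0' 0.45 && python3 -m jog '-10 0 0 0;-30 0 -3 0;-60 0 -10 0;-95 0 -20 0;-130 0 -30 0;-160 0 -40 0;-180 0 -45 0;-180 0 -45 0'
python3 - <<'E'
from h import *
import pickle
ims=[]
c=cam("wrist");pickle.dump(c,open("w6.pkl","wb")); s=cam("side"); t=cam("top"); pickle.dump(s,open("s6.pkl","wb")); pickle.dump(t,open("t6.pkl","wb"))
b=np.zeros((384,800,3),np.uint8); b[:,:512]=c["color"]; b[:,512:800]=cv2.resize(s["color"][125:253,205:301],(288,384),interpolation=cv2.INTER_CUBIC); save({"color":b},"w6.png")
print(rel(case(.2,0,.3),82.9))
E
```

```text
time: 19.55
ee_pos: [0.535, 0.0731, 0.1361]
tcp_rot: [48.5, 90.0, 41.6]
wrist_force: [0.1, 0.3, -0.6]
opening: 0.0387
time: 20.55
ee_pos: [0.4906, 0.0786, 0.3181]
tcp_rot: [15.8, 89.8, 8.9]
wrist_force: [0.3, -0.3, -0.2]
opening: 0.0387
(array([  15. , -112.3,  221.3]), 'jaw', np.float64(83.1), 'turn', np.float64(0.15921056898473296), 'q', array([  9.,   1.,  15., 105.,   0.,  16.]), 't', 20.7)
```

View pics/w6.png

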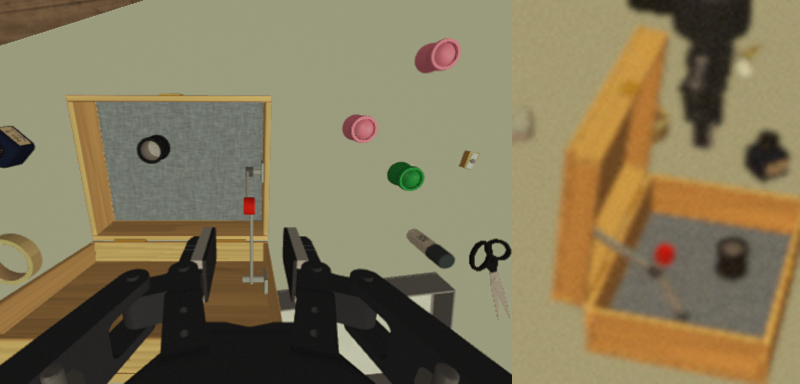

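Side crop shows the knee bent upward past the straight line; tab at (249,206) in the wrist view, (664,255) in the crop. I'll quantify this.

Run:
```python
from h import *
import pickle
w,s,t=[pickle.load(open(n+"6.pkl","rb")) for n in"wst"]
def red(c,b):
    H,sa,V=cv2.split(cv2.cvtColor(c["color"],cv2.COLOR_RGB2HSV));m=(((H<6)|(H>174))&(sa>150)&(V>90)).astype(np.uint8);x0,y0,x1,y1=b
    n,l,st,ce=cv2.connectedComponentsWithStats(m[y0:y1,x0:x1].copy());i=1+np.argmax(st[1:,4]);return ce[i]+[x0,y0]
p,e=tri(ray(w,*red(w,(235,190,265,225))),ray(s,*red(s,(245,195,270,225))));q=p-C0;x=np.array([q@CX,q@CYV,p[2]]);print("tab case",x,"err",e,"delta",x-[.0438,.112,.1205])
```

```text
tab case [0.0225113  0.11130344 0.14688956] err 0.001490738588648981 delta [-0.0212887  -0.00069656  0.02638956]
```

```bash
python3 -m jog '-4 -15 22 0;-8 -38 58 0;-10 -62 100 0;-10 -85 140 0;-10 -102 170 0;-10 -110 183 0;-10 -112 188 0;-10 -112 188 0' 0
python3 - <<'E'
from h import *
o,M=tool();q=o["ee_pos"]-C0;print((q@CX).round(4),(q@CYV).round(4),rel(case(.15,0,.255)))
E
```

```text
time: 21.7
ee_pos: [0.6634, -0.0552, 0.3253]
tcp_rot: [177.9, 89.9, 171.0]
wrist_force: [0.1, -0.0, 0.8]
opening: -0.0002
0.1666 0.0004 (array([ 70.3,  -0.3, -16.5]), 'jaw', np.float64(83.1), 'turn', None, 'q', array([ -5.,  28.,  49., 112.,   0.,   2.]), 't', 21.7)
```

```bash
python3 -m jog '8 0 0 0;22 0 0 0;38 0 0 0;52 0 0 0;62 0 0 0;68 0 0 0;70 0 0 0;70 0 0 0'
python3 - <<'E'
from h import *
o,M=tool();q=o["ee_pos"]-C0;x0,z0=q@CX*1e3,o["ee_pos"][2]*1e3;print(x0,z0)
P=lambda p:np.array([110-185*np.sin(p)+40*np.cos(p)+11, 70+185*np.cos(p)+40*np.sin(p)])-3*np.array([np.cos(p),np.sin(p)])
prev=np.array([x0,z0])
ps=[.12,.13,.15,.18,.21,.24,.27,.30]+list(.30+np.arange(1,34)*.037)+[1.55,1.571]
for k in range(0,len(ps),8):
    print(";".join("%.0f 0 %.0f 0"%tuple(np.round([-(P(p)-prev)[1],(P(p)-prev)[0]])) for p in ps[k:k+8]), ps[min(k+7,len(ps)-1)]); prev=P(ps[min(k+7,len(ps)-1)])
E
```

```text
time: 22.7
ee_pos: [0.6635, -0.0553, 0.2564]
tcp_rot: [2.1, 90.0, -4.8]
wrist_force: [0.1, 0.8, -0.3]
opening: -0.0002
166.7001964087427 256.3525486446535
-2 0 -31 0;-2 0 -33 0;-2 0 -37 0;-2 0 -42 0;-2 0 -48 0;-2 0 -54 0;-2 0 -59 0;-1 0 -65 0 0.3
1 0 -7 0;2 0 -14 0;3 0 -21 0;5 0 -27 0;7 0 -34 0;9 0 -41 0;11 0 -47 0;14 0 -54 0 0.596
3 0 -6 0;6 0 -13 0;9 0 -19 0;13 0 -25 0;16 0 -31 0;20 0 -36 0;25 0 -42 0;29 0 -48 0 0.8919999999999999
5 0 -5 0;9 0 -10 0;14 0 -15 0;19 0 -20 0;25 0 -25 0;30 0 -29 0;36 0 -33 0;42 0 -37 0 1.188
6 0 -4 0;12 0 -7 0;18 0 -10 0;24 0 -14 0;31 0 -16 0;37 0 -19 0;44 0 -21 0;51 0 -23 0 1.484
7 0 -2 0;12 0 -3 0;16 0 -4 0 1.571
```

```bash
python3 -m jog '0 0 -12 0;-1 0 -24 0;-2 0 -31 0;-2 0 -36 0;-2 0 -43 0;-2 0 -51 0;-2 0 -58 0;-1 0 -65 0'
python3 - <<'E'
from h import *
o,M=tool();q=o["ee_pos"]-C0;print(q@CX,o["wrist_force"])
E
```

```text
time: 23.7
ee_pos: [0.5984, -0.0474, 0.2571]
tcp_rot: [141.1, 90.0, 134.2]
wrist_force: [1.5, 0.6, 2.7]
opening: 0.0002
0.10112128805518941 [1.51938518 0.60183378 2.685156  ]
```

```bash
python3 -m jog '1 0 -7 0;2 0 -14 0;3 0 -21 0;5 0 -27 0;7 0 -34 0;9 0 -41 0;11 0 -47 0;14 0 -54 0' && python3 -m jog '3 0 -6 0;6 0 -13 0;9 0 -19 0;13 0 -25 0;16 0 -31 0;20 0 -36 0;25 0 -42 0;29 0 -48 0'
python3 - <<'E'
from h import *
s=cam("side");w=cam("wrist"); b=np.zeros((384,800,3),np.uint8); b[:,:512]=w["color"]; b[:,512:800]=cv2.resize(s["color"][125:253,205:301],(288,384),interpolation=cv2.INTER_CUBIC); save({"color":b},"l1.png")
E
```

```text
time: 24.7
ee_pos: [0.5448, -0.0409, 0.2428]
tcp_rot: [178.6, 90.0, 171.6]
wrist_force: [1.6, 0.1, 0.5]
opening: 0.0003
time: 25.7
ee_pos: [0.4973, -0.0351, 0.2136]
tcp_rot: [-170.6, 90.0, -177.6]
wrist_force: [1.5, -0.4, -0.2]
opening: 0.0003
```

View pics/l1.png

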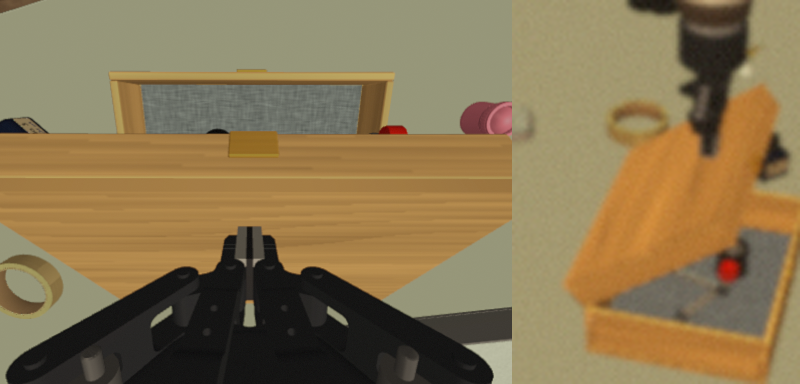

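The lid is following the fingers at about half shut; the stay folds forward inside the wall.

```bash
python3 -m jog '5 0 -5 0;9 0 -10 0;14 0 -15 0;19 0 -20 0;25 0 -25 0;30 0 -29 0;36 0 -33 0;42 0 -37 0'
```

```text
time: 26.8
ee_pos: [0.4605, -0.0306, 0.1717]
tcp_rot: [171.2, 90.0, 164.3]
wrist_force: [-1.9, 0.5, 1.2]
opening: 0.0002
```

```bash
python3 -m jog '5 0 -3 0;10 0 -6 0;15 0 -9 0;20 0 -12 0;25 0 -14 0;30 0 -16 0;34 0 -18 0;38 0 -19 0'
```

```text
time: 27.8
ee_pos: [0.4419, -0.0284, 0.1338]
tcp_rot: [-174.2, 90.0, 178.9]
wrist_force: [-0.2, -0.0, 0.4]
opening: -0.0002
```

```bash
python3 -m jog '3 0 -1 0;6 0 -2 0;9 0 -3 0;12 0 -4 0;15 0 -4 0;18 0 -5 0;20 0 -5 0;22 0 -5 0' && python3 -m jog '0.5 0 0 0;1 0 0 0;1.5 0 0 0;2 0 0 0;2.5 0 0 0;3 0 0 0;3 0 0 0;3 0 0 0'
```

```text
time: 28.8
ee_pos: [0.4371, -0.0278, 0.112]
tcp_rot: [-172.0, 90.0, -178.9]
wrist_force: [-0.5, -0.0, -0.1]
opening: 0.0002
time: 29.8
ee_pos: [0.4371, -0.0278, 0.11]
tcp_rot: [4.6, 90.0, -2.3]
wrist_force: [-4.5, -0.0, 8.8]
opening: -0.0001
```

```bash
python3 -m jog '0.5 0 0 0;1 0 0 0;1.5 0 0 0;1.5 0 0 0;1.5 0 0 0;1.5 0 0 0;1.5 0 0 0;1.5 0 0 0' && python3 -m jog '-3 0 0 0;-10 0 0 0;-25 0 0 0;-50 0 0 0;-80 0 0 0;-110 0 0 0;-140 0 0 0;-150 0 0 0' && python3 -m jog '0 -30 0 0;0 -80 0 0;0 -130 0 0;0 -180 0 0;0 -220 0 0;0 -245 0 0;0 -250 0 0;0 -250 0 0'
python3 - <<'E'
from h import *
import pickle
s=cam("side");t=cam("top"); pickle.dump((s,t),open("end.pkl","wb"))
b=np.zeros((520,800,3),np.uint8); a=cv2.resize(s["color"][135:335,170:310],None,fx=2.6,fy=2.6,interpolation=cv2.INTER_CUBIC); d=cv2.resize(t["color"][130:250,150:370],None,fx=1.98,fy=1.98,interpolation=cv2.INTER_CUBIC)
b[:a.shape[0],:a.shape[1]]=a; b[:d.shape[0],364:364+d.shape[1]]=d; save({"color":b},"end.png")
E
```

```text
time: 30.8
ee_pos: [0.4372, -0.0278, 0.1098]
tcp_rot: [3.4, 89.9, -3.5]
wrist_force: [-8.5, 0.9, 21.1]
opening: 0.0003
time: 31.8
ee_pos: [0.4376, -0.0278, 0.2597]
tcp_rot: [2.9, 89.8, -4.0]
wrist_force: [0.8, -0.2, 1.1]
opening: 0.0002
time: 32.8
ee_pos: [0.4068, -0.2757, 0.2572]
tcp_rot: [141.1, 89.9, 134.2]
wrist_force: [-0.7, -0.8, -0.0]
opening: -0.0001
```

View pics/end.png

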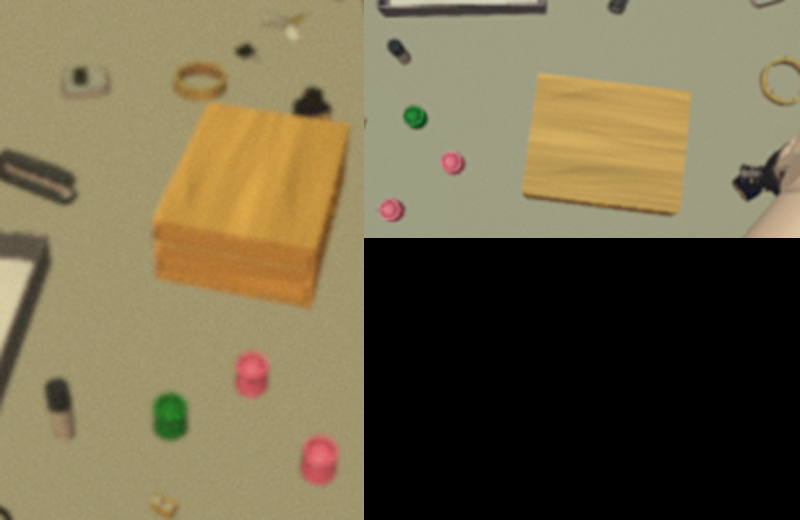

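The lid lies flat and shut, with an even seam along (160–310, 240–275). The green and pink look-alikes, sharpener, glue stick, tape and ink bottle are where they were.

```bash
python3 -c "
from h import *
bot.job_done(); print(status.get_obs()['time'])"
```

```text
the job is handed in; nothing more can be done
the job is handed in; nothing more can be done
```

I handed the job in at about 33 s: the loupe is in the case, the stay is unlocked and the lid is shut.

- **Loupe:** I stood it upright on the case floor at about case (-0.03, -0.04), well clear of the stay, and let go. Pictures taken after I let go, with the lid still open, show it upright.
- **Stay:** I lifted the red tab until it had moved 21 mm forward and 26 mm up. My linkage model puts the knee at about 0.8 rad there, above the 0.45 needed. With the gripper off the tab, the side picture also shows the knee bent past centre.
- **Lid:** I lowered it with about 1–3 N and it met a firm stop with the fingertips at z = 0.110 m, the height of the shut lid. The last pictures show it flat, with an even seam.
- **Surroundings:** the other objects look unmoved in the pictures, and the arm ended clear, to the right of the case.

**Forces that ran high:**
- **Tab lift:** I first lifted the tab along slightly the wrong arc, and the wrist force rose to about 35 N. I backed off before releasing the tab.
- **Lid press:** the final press on the shut lid reached about 23 N.

Both stayed well below the 120 N wrist limit. I could not check the loupe once the lid was shut.

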